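# Shim the rocking glaze scale

### The arm

A 7-joint arm with a two-finger parallel gripper is mounted at the origin on the work surface. World frame = base frame: x ahead of the robot, y to its left, z up, the work surface at z = 0. Lengths are in m, angles in rad, forces in N, time in s.
With the tool pointing down it reaches from about 0.425 to 0.875 m from the base axis. Payload 4.7 kg.
Tool frame: the origin (TCP) lies at the very end of the fingers, on their centre line; the grasp point (between the pads) lies 19 mm behind it (grip_point_offset is the distance from the TCP to the grasp point, in m); x points along the fingers, z is the direction in which the jaws open and shut, and the axes are right-handed (so a half turn about x gives the same grasp; the last joint's range is limited). The gripper opens to 87 mm and grips with 3 to 60 N. Pads are 19 mm wide; open, the fingers measure 117 mm over their backs; the gripper's body (75 mm by 190 mm) begins 51 mm behind the grasp point.
Start: joints at [-1.262, 0.321, -0.07, 1.45, 0.023, 1.371, -0.057], TCP at [0.189, 0.622, 0.223] pointing down, gripper open.
Joint ranges: [-2.86, 2.86], [-0.3, 2.09], [-1.38, 1.24], [0.06, 2.45], [-1.56, 4.7], [0.09, 2.05], [-2.69, 2.69]. Speed limits (rad/s): [2.57, 2.57, 3.14, 3.14, 3.14, 3.14, 3.14].

### API

Orientations are given as a rotation vector (axis times angle).
In Python, from bench import get_state, get_image, calibration, close_job, grip_point_offset gives the robot as it stands.
- The arm moves only by the tool play_rows, never from a script. Its argument "targets" is a list of rows, each an object with "claw": the closure, from 0 (fully open) to 1 (shut); "linear": the shift along the tool's x, y, z as a fraction of full scale, a list of three; "rotation": the turn, a rotation vector about the tool's x, y, z as a fraction of full scale, a list of three. In form: [{"claw": claw, "linear": [x, y, z], "rotation": [wx, wy, wz]}, ...]. A call has 1 to 10 rows; each row shifts and turns the pose as measured when the row begins, along the tool's axes as they then stand; what a row does not reach is not made up. Full scale, the value 1, is 2.5 cm for a shift and 90 degrees for a turn. A row lasts 1/12 s, in which the tool goes at most 41.7 mm and 7.16 degrees, less where a joint would pass 70% of its speed; a pose out of reach is approached as far as the arm can. A call with a number of a shift or a turn outside -1 to 1 is refused whole. A call with a gripper value outside its range is refused whole. The fingers move at their own pace and stop on an object; "newtons" is the grip in N (left out, the last holds). Time passes only in rows, so rows that do not move let the fingers close. It gives the time, the measured TCP pose, the force and the opening at its end, in the units of the state.
- get_state(): the state, without advancing time (a new reading comes with each control period).
- get_image(name): name is "scene" or "side" or "wrist"; returns the picture (400x640x3 uint8, blue, green, red); there is no depth.
- calibration(name): a dict with "fx", "fy", "cx", "cy" (pixels), "rvec" (rotation vector, rad) and "tvec" (3), from world to camera coordinates, as OpenCV has them; the wrist camera has in their place "hand_eye" (4x4, takes a point from camera to tool coordinates, whose origin is the TCP and whose axes are the tool frame's). Camera axes: x right, y down, z forward; pixel columns grow to the right and rows downward; lengths in m; the calibration is good to about 2 mm. A picture is of the moment at which its call begins: read the wrist's pose just before it. calibration takes no time and is no camera call.
- close_job(): hands the job in, once; it reports no verdict.
The state is a dict: "time": time; "joint_positions": joint angles; "qd": joint speeds; "joint_torque": joint torques, N m; "position": TCP position; "tool_rot": TCP orientation; "ft_force": force on the tool from outside, world axes, zero at the start; "torque": the same for the moment, N m; "grip_width": opening from 0.0 (shut) to 1.0 (fully open).
Only numpy, scipy, OpenCV 4.12 (cv2) and the standard library are available. Lean on these libraries where they do the work, as an engineer would, in place of code of your own. Each camera call takes 0.05 s, during which the arm holds its last target. There are 200 camera calls.

### The job

The round glaze scale rocks because the foot under its green cap is too short. Push the orange wedge along the bench, thin edge first, under that foot until the scale stands level, then press down on the green cap with a fingertip to check that it no longer dips, and take the hand away. Do not pick up or lift anything, and leave the cup and jar where they stand.

Things in the scene. Friction and masses are not known exactly. Their poses are not given: they have to be found in the camera images.
- scale (a joint): rocking angle of the glaze scale (rad) about the line through its two side feet, which stay put. 0: level, the foot opposite the green cap rests on the bench and it goes no further; -0.067: the short foot has dropped 8 mm onto the bench, where its weight (about 2 kg) leans it with some 2 N. It swings freely.
- wedge: loose orange plastic wedge, 90 mm long (x), 44 wide (y), about 60 g; top face rises evenly from 2 mm at the thin +x edge to 18 mm at the upright back (-x end). Origin: centre of its underside. Starts with the thin edge roughly towards the short foot; with the scale level that foot stands about 35 mm in from the thin edge. Pushing it in takes 3 to 10 N; once the scale is level it jams.
- short_foot (a point): lowest point of the short foot, a black rubber dome of 16 mm radius right under the green cap; on the bench (z about 0) at the start, 8 mm above it when the scale is level. Its x axis points to the middle of the scale, 120 mm away: the wedge comes from its -x side.
- cap: round green cap, 32 mm across and 8 mm high, on the end of the scale's arm over the short foot, fixed to the scale; origin at the centre of its underside, 40 mm above the bench when the scale is level (its top at 48 mm). The steel platform of the scale, 156 mm across and 60 mm high, is centred 120 mm from it along its +x axis.
- glaze_cup: bystander: blue ceramic cup, 68 mm across, 60 mm high; origin at the centre of its underside
- glaze_jar: bystander: amber jar with black lid, 54 mm across, 65 mm high; origin at the centre of its underside
There are look-alikes about, which are no part of the job. Of the things shaped like the wedge, the orange one is meant.

How it is judged:
By the outcome, as a careful person would: the job done as asked, in the order asked, and still so for the second after the job is handed in, with the robot touching nothing.
It also fails if it takes over 54 s, if anything falls off the work surface, if the arm or the gripper's body presses on something with over 40 N, if the wrist force passes 120 N, or if a joint passes its speed limit or range.

## Working session

There is one attempt and no reset: what is moved stays moved. The work goes in short steps, Python scripts to look and compute and a tool call to move; the robot and the scene stay as the last step left them, time stands still between calls to the robot, and variables do not carry over. Pictures are saved under pics/ and viewed, about 8 in all and at most 12, crops included, and the job is handed in when it is done.

Besides the shell and the picture viewer there is one more tool, called after "Call:" as name([rows], argument=value, ...), one row to a line, values as JSON. play_rows: Moves the arm, as the interface text tells. Shift numbers are shares of 2.5 cm and turn numbers shares of 90 degrees, none past 1 either way. Its arguments: {"type":"object","properties":{"targets":{"type":"array"},"newtons":{"type":"number"}},"required":["targets"]}

```bash
ls; mkdir -p pics; python3 - <<'E'
from bench import *
import cv2
for n in("scene","side"):
    cv2.imwrite(f"pics/{n}0.png",get_image(n))
    print(calibration(n))
print(calibration("wrist"));print(get_state())
E
```

```text
pics
{'fx': 412.56473707503886, 'fy': 412.56473707503886, 'cx': 317.67409960305156, 'cy': 198.40090231134653, 'rvec': array([ 1.16491304,  2.1435039 , -1.13024823]), 'tvec': array([ 0.3748893 , -0.2316684 ,  1.27097472])}
{'fx': 370.44359180576254, 'fy': 370.44359180576254, 'cx': 316.7826990288078, 'cy': 201.4079988192737, 'rvec': array([ 0.67813648, -2.53494174,  1.30102469]), 'tvec': array([0.50328244, 0.24671782, 0.60776499])}
{'fx': 302.7389369021178, 'fy': 302.7389369021178, 'cx': 320.69055655032594, 'cy': 200.70630160980826, 'hand_eye': array([[ 1.30614710e-03, -2.79256436e-01,  9.60215672e-01,
        -1.61823249e-01],
       [-3.61614406e-05, -9.60216504e-01, -2.79256629e-01,
         7.70051699e-02],
       [ 9.99999146e-01,  3.30027453e-04, -1.26428232e-03,
        -5.00464072e-04],
       [ 0.00000000e+00,  0.00000000e+00,  0.00000000e+00,
         1.00000000e+00]])}
{'time': 0.1, 'joint_positions': array([-1.26188648,  0.32172704, -0.07009408,  1.45154514,  0.02260194,
        1.37080635, -0.05687707]), 'qd': array([-0.00043583, -0.00243462,  0.00106894, -0.00508857, -0.00185251,
        0.00241263, -0.00010021]), 'joint_torque': array([-5.65446353e-04, -4.92572773e+01, -4.06015199e-01, -3.13400602e+01,
       -6.42484473e-02,  3.94721248e-02,  9.30180408e-05]), 'position': array([0.18876056, 0.62147152, 0.22158909]), 'tool_rot': array([-0.99047139,  1.33568204,  0.98866924]), 'ft_force': array([-0.21950027,  0.05196572, -0.11192414]), 'torque': array([ 0.00082226, -0.01544565, -0.02628779]), 'grip_width': 1.0014791152153375}
```

View pics/scene0.png

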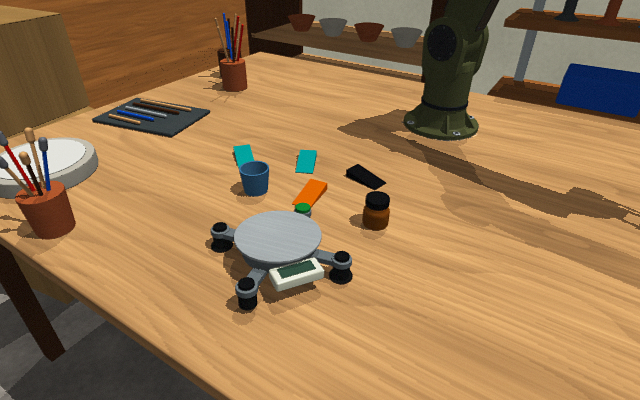

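View pics/side0.png

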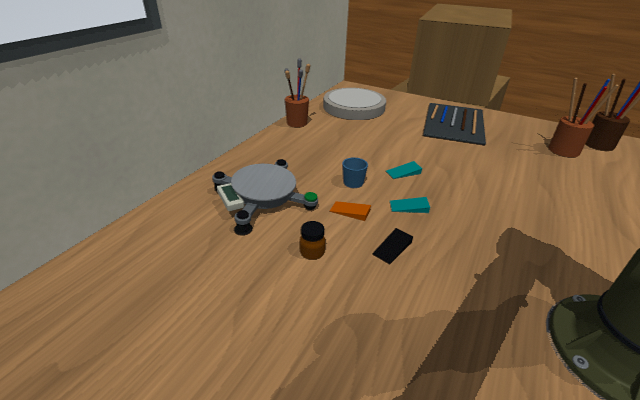

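Candidates for the wedge are orange at scene (311,193) / side (350,211), teal at scene (244,156) and (307,161), and black at (366,176). The orange one fits the description. The green cap is at scene (303,209) / side (311,200), the cup at (254,178) and the jar at (376,211). I'll do a coarse localisation by rays.

```bash
cat > h.py <<'E'
from bench import *
import cv2, numpy as np
from scipy.spatial.transform import Rotation as R
def cam(name,st=None):
    c=calibration(name); K=np.array([[c['fx'],0,c['cx']],[0,c['fy'],c['cy']],[0,0,1]])
    if name=="wrist":
        T=np.eye(4);T[:3,:3]=R.from_rotvec(st['tool_rot']).as_matrix();T[:3,3]=st['position']
        T=T@c['hand_eye']; return K,T[:3,:3],T[:3,3]      # cam->world
    Rm=R.from_rotvec(c['rvec']).as_matrix(); return K,Rm.T,-Rm.T@c['tvec']
def ray(C,px,z):
    K,Rw,o=C; d=Rw@np.linalg.inv(K)@np.array([px[0],px[1],1.]); return o+d*(z-o[2])/d[2]
def proj(C,p):
    K,Rw,o=C; q=K@(Rw.T@(np.asarray(p,float)-o)); return q[:2]/q[2]
def mask(im,col):
    h=cv2.cvtColor(im,cv2.COLOR_BGR2HSV)
    lo,hi={'orange':((5,200,120),(16,255,255)),'green':((50,120,50),(75,255,255)),'blue':((98,80,40),(112,255,255)),'amber':((5,150,20),(16,255,110))}[col]
    return cv2.inRange(h,lo,hi)
def blob(m):
    cs,_=cv2.findContours(m,cv2.RETR_EXTERNAL,cv2.CHAIN_APPROX_NONE); return max(cs,key=cv2.contourArea) if cs else None
E
python3 - <<'E'
from h import *
for n in("scene","side"):
    im=cv2.imread(f"pics/{n}0.png");C=cam(n)
    for col,z in(("orange",.008),("green",.040),("blue",.03),("amber",.03)):
        m=mask(im,col)
        if n=="scene": m[:140]=0; m[:,:200]=0;m[:,420:]=0
        else: m[:,450:]=0;m[:140]=0
        b=blob(m)
        if b is None: print(n,col,None);continue
        M=cv2.moments(b);c=(M['m10']/M['m00'],M['m01']/M['m00'])
        print(n,col,np.round(c,1),cv2.contourArea(b),ray(C,c,z).round(3))
        if col=="orange":
            bx=cv2.approxPolyDP(b,2.5,True)[:,0]; print([(tuple(map(int,p)),ray(C,p,.0).round(3)[:2].tolist()) for p in bx])
s=cam("scene");print("platform c",ray(s,(278,238),.058), ray(cam("side"),(264,184),.058))
print("black,teal",ray(s,(366,176),.01),ray(s,(307,161),.01),ray(s,(244,156),.01),"jar base",ray(s,(376,224),.0),"cup base",ray(s,(255,190),0))
st=get_state();print(R.from_rotvec(st['tool_rot']).as_matrix().round(3))
E
```

```text
scene orange [310.9 192.1] 488.0 [ 0.547 -0.111  0.008]
[((326, 183), [0.485, -0.11]), ((310, 179), [0.49, -0.152]), ((292, 203), [0.596, -0.129]), ((303, 201), [0.577, -0.113]), ((311, 206), [0.583, -0.087]), ((326, 189), [0.507, -0.096])]
scene green [302.6 207.3] 101.5 [ 0.643 -0.067  0.04 ]
scene blue [254.5 177.3] 800.0 [ 0.594 -0.235  0.03 ]
scene amber [374.3 218.9] 448.5 [0.586 0.066 0.03 ]
side orange [350.2 207.9] 344.5 [ 0.55  -0.116  0.008]
[((330, 210), [0.593, -0.092]), ((365, 214), [0.513, -0.122]), ((370, 205), [0.516, -0.162]), ((337, 201), [0.595, -0.135])]
side green [310.3 196.4] 84.0 [ 0.634 -0.068  0.04 ]
side blue [354.1 171.6] 566.5 [ 0.599 -0.24   0.03 ]
side amber [312.  248.4] 420.0 [0.547 0.075 0.03 ]
platform c [ 0.7632313  -0.03633984  0.058     ] [ 0.74219749 -0.03338051  0.058     ]
black,teal [ 0.41876425 -0.0375761   0.01      ] [ 0.43522761 -0.19755052  0.01      ] [ 0.50277098 -0.34949181  0.01      ] jar base [0.56306956 0.06095924 0.        ] cup base [ 0.600468   -0.23150666  0.        ]
[[-0.    -0.957  0.291]
 [-0.002  0.291  0.957]
 [-1.    -0.    -0.002]]
```

Call:
play_rows([
  {"claw": 1, "linear": [0, -1, -0.7], "rotation": [0, 0, 0]},
  {"claw": 1, "linear": [0, -1, -0.7], "rotation": [0, 0, 0]},
  {"claw": 1, "linear": [0, -1, -0.7], "rotation": [0, 0, 0]},
  {"claw": 1, "linear": [0, -1, -0.7], "rotation": [0, 0, 0]},
  {"claw": 1, "linear": [0, -1, -0.7], "rotation": [0, 0, 0]},
  {"claw": 1, "linear": [0, -1, -0.7], "rotation": [0, 0, 0]},
  {"claw": 1, "linear": [0, -1, -0.7], "rotation": [0, 0, 0]},
  {"claw": 1, "linear": [0, -1, -0.7], "rotation": [0, 0, 0]},
  {"claw": 1, "linear": [0, -1, -0.7], "rotation": [0, 0, 0]},
  {"claw": 1, "linear": [0, -1, -0.7], "rotation": [0, 0, 0]},
], newtons=20)

```text
time: 0.93
position: [0.3756, 0.3761, 0.2142]
tool_rot: [-1.004, 1.341, 1.005]
ft_force: [1.0, 0.1, -0.5]
grip_width: 0.327
```

Call:
play_rows([
  {"claw": 1, "linear": [0, -0.6, -1], "rotation": [0, 0, 0]},
  {"claw": 1, "linear": [0, -0.6, -1], "rotation": [0, 0, 0]},
  {"claw": 1, "linear": [0, -0.6, -1], "rotation": [0, 0, 0]},
  {"claw": 1, "linear": [0, -0.6, -1], "rotation": [0, 0, 0]},
  {"claw": 1, "linear": [0, -0.6, -1], "rotation": [0, 0, 0]},
  {"claw": 1, "linear": [0, -0.6, -1], "rotation": [0, 0, 0]},
  {"claw": 1, "linear": [0, -0.6, -1], "rotation": [0, 0, 0]},
  {"claw": 1, "linear": [0, -0.6, -1], "rotation": [0, 0, 0]},
  {"claw": 1, "linear": [0, -0.6, -1], "rotation": [0, 0, 0]},
  {"claw": 1, "linear": [0, -0.6, -1], "rotation": [0, 0, 0]},
])

```text
time: 1.77
position: [0.4529, 0.0776, 0.212]
tool_rot: [-1.002, 1.347, 1.004]
ft_force: [0.4, 0.2, -1.0]
grip_width: 0.0
```

Call:
play_rows([
  {"claw": 1, "linear": [0, -0.4, -1], "rotation": [0, 0, 0]},
  {"claw": 1, "linear": [0, -0.4, -1], "rotation": [0, 0, 0]},
  {"claw": 1, "linear": [0, -0.4, -1], "rotation": [0, 0, 0]},
  {"claw": 1, "linear": [0, -0.4, -1], "rotation": [0, 0, 0]},
  {"claw": 1, "linear": [0, 0, 0], "rotation": [-0.075, 0, 0]},
  {"claw": 1, "linear": [0, 0, 0], "rotation": [-0.075, 0, 0]},
  {"claw": 1, "linear": [0, 0, 0], "rotation": [-0.075, 0, 0]},
  {"claw": 1, "linear": [0, 0, 0], "rotation": [-0.075, 0, 0]},
  {"claw": 1, "linear": [0, 0, 0], "rotation": [-0.075, 0, 0]},
  {"claw": 1, "linear": [0, 0, 0], "rotation": [0, 0, 0]},
])

```text
time: 2.6
position: [0.461, -0.0463, 0.2104]
tool_rot: [-1.438, 1.062, 1.452]
ft_force: [-0.5, 0.3, 0.1]
grip_width: 0.006
```

```bash
cat >> h.py <<'E'
def tool():
    st=get_state(); Rm=R.from_rotvec(st['tool_rot']).as_matrix(); return st,Rm
E
python3 - <<'E'
from h import *
st,Rm=tool();print(st['position'],Rm.round(3).tolist())
cv2.imwrite("pics/w1.png",get_image("wrist")); np.save("w1.npy",np.r_[st['position'],st['tool_rot']])
E
```

```text
[ 0.46097859 -0.04634468  0.21037269] [[-0.018, -0.949, -0.314], [-0.011, -0.314, 0.949], [-1.0, 0.021, -0.005]]
```

View pics/w1.png

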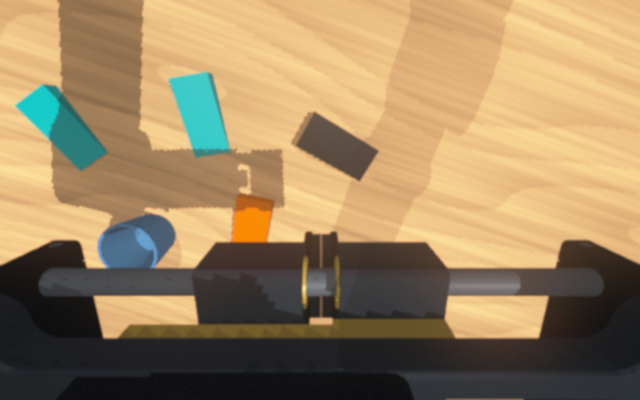

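The wrist camera sees only behind the gripper: the orange wedge is partly visible at (252,220), with teal at (200,115) and (62,127) and black at (335,145). I'll move forward over the scale to see the wedge and cap together.

Call:
play_rows([
  {"claw": 1, "linear": [-0.1, -1, -0.2], "rotation": [0, 0, 0]},
  {"claw": 1, "linear": [-0.1, -1, -0.2], "rotation": [0, 0, 0]},
  {"claw": 1, "linear": [-0.1, -1, -0.2], "rotation": [0, 0, 0]},
  {"claw": 1, "linear": [-0.1, -1, -0.2], "rotation": [0, 0, 0]},
  {"claw": 1, "linear": [-0.1, -1, -0.2], "rotation": [0, 0, 0]},
  {"claw": 1, "linear": [-0.1, -1, -0.2], "rotation": [0, 0, 0]},
  {"claw": 1, "linear": [-0.1, -1, -0.2], "rotation": [0, 0, 0]},
  {"claw": 1, "linear": [-0.1, -1, -0.3], "rotation": [0, 0, 0]},
  {"claw": 1, "linear": [-0.1, -1, -0.3], "rotation": [0, 0, 0]},
  {"claw": 1, "linear": [0, 0, 0], "rotation": [0, 0, 0]},
])

```text
time: 3.48
position: [0.6982, -0.0218, 0.2222]
tool_rot: [-1.403, 1.084, 1.434]
ft_force: [-1.5, 1.3, -0.5]
grip_width: 0.006
```

```bash
python3 - <<'E'
from h import *
st,Rm=tool();print(st['position'])
im=get_image("wrist");cv2.imwrite("pics/w2.png",im); np.save("w2.npy",np.r_[st['position'],st['tool_rot']])
C=cam("wrist",st)
for col,z in(("orange",0),("green",.044),("blue",.06)):
    b=blob(mask(im,col)); 
    if b is None: print(col,None);continue
    M=cv2.moments(b);c=(M['m10']/M['m00'],M['m01']/M['m00'])
    print(col,np.round(c,1),cv2.contourArea(b),ray(C,c,z).round(4))
    if col=="orange":
        for p in cv2.approxPolyDP(b,4,True)[:,0]: print(p,ray(C,p,0).round(4)[:2],ray(C,p,.018).round(4)[:2])
E
```

```text
[ 0.69817917 -0.021845    0.22218254]
orange [279.   37.5] 2866.5 [ 0.5515 -0.1149  0.    ]
[263   0] [ 0.5194 -0.1414] [ 0.5245 -0.1368]
[258  73] [ 0.5954 -0.1294] [ 0.5969 -0.1254]
[292  80] [ 0.5917 -0.0887] [ 0.5934 -0.0865]
[303   0] [ 0.5069 -0.0983] [ 0.5126 -0.0957]
green [291.7 121.5] 459.0 [ 0.637  -0.0729  0.044 ]
blue [142.1  33.1] 3759.0 [ 0.5966 -0.2323  0.06  ]
```

View pics/w2.png

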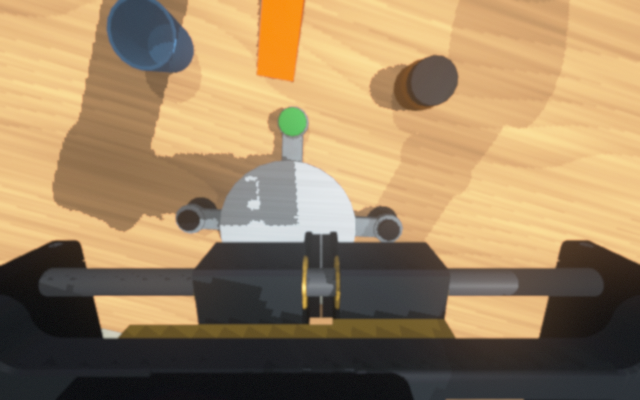

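This shows the wedge at about (279,38) with its thin edge at (258,73)-(292,80), the cap at (292,121), the side feet at (195,218) and (385,228), the jar at (432,80) and the cup at (145,35). Next I'll compute the scale axis.

```bash
python3 - <<'E'
from h import *
a=np.load("w2.npy");C=cam("wrist",dict(position=a[:3],tool_rot=a[3:]))
im=cv2.imread("pics/w2.png")
g=ray(C,(291.7,121.5),.040)[:2];print("cap",g)
h=cv2.cvtColor(im,cv2.COLOR_BGR2GRAY)
L=ray(C,(188,218),.045)[:2];Rr=ray(C,(388,229),.045)[:2];m=(L+Rr)/2;d=L-Rr
print("sidefeet",L,Rr,m,"dist",np.linalg.norm(m-g),"axis perp deg",np.degrees(np.arctan2(d[0],-d[1])),"axis cap->mid",np.degrees(np.arctan2(*(m-g)[::-1])))
# arm direction
A=ray(C,(292,155),.03)[:2];B=ray(C,(292,138),.03)[:2];print("arm",np.degrees(np.arctan2(*(A-B)[::-1])))
# platform edge: low-saturation bright pixels contour -> world -> circle fit
hs=cv2.cvtColor(im,cv2.COLOR_BGR2HSV);mm=((hs[...,1]<40)&(hs[...,2]>100)).astype(np.uint8)*255
mm[:158]=0;mm[236:]=0;mm[:,:215]=0;mm[:,360:]=0
b=blob(cv2.morphologyEx(mm,cv2.MORPH_CLOSE,np.ones((9,9))))[:,0]
b=b[b[:,1]<228]
P=np.array([ray(C,p,.058)[:2] for p in b])
s=np.linalg.lstsq(np.c_[2*P,np.ones(len(P))],(P**2).sum(1),rcond=None)[0]
r=np.sqrt(s[2]+s[0]**2+s[1]**2);print("platform",s[:2],r,"axis",np.degrees(np.arctan2(*(s[:2]-g)[::-1])),np.linalg.norm(s[:2]-g))
print("jar lid",ray(C,(433,80),.065),"cup",ray(C,(140,35),.06))
E
```

```text
cap [ 0.63711234 -0.07323712]
sidefeet [ 0.77779865 -0.16235567] [0.72503345 0.06922855] [ 0.75141605 -0.04656356] dist 0.11737468905933955 axis perp deg 12.835417038020095 axis cap->mid 13.135304448345018
arm 14.78734730406405
platform [ 0.75548868 -0.04550955] 0.08027189347205801 axis 13.182865352268573 0.12158032691912375
jar lid [0.55890881 0.05352096 0.065     ] cup [ 0.59890247 -0.23410949  0.06      ]
```

```bash
cat >> h.py <<'E'
FOOT=np.array([.6397,-.0724]); TH=np.radians(13.2); U=np.array([np.cos(TH),np.sin(TH)]); N=np.array([-U[1],U[0]])
def sc(p): d=np.asarray(p)[:2]-FOOT; return np.round([d@U*1e3,d@N*1e3],1)   # along, lateral mm
def goto(along,lat,z,th=TH):
    st,Rm=tool(); p=np.r_[FOOT+U*along+N*lat,z]
    u=np.r_[np.cos(th),np.sin(th),0]; T=np.c_[[0,0,-1.],-u,np.cross([0,0,-1.],-u)]
    print("t",st['time'],"at",sc(st['position']),round(st['position'][2],4),"F",st['ft_force'].round(1))
    print("linear total (full scales)",(Rm.T@(p-st['position'])/.025).round(2),"rot (fractions)",(R.from_matrix(Rm.T@T).as_rotvec()/(np.pi/2)).round(4))
E
python3 -c "
from h import *
goto(-.105,-.074,.15)"
```

```text
t 3.5333 at [66.4 36. ] 0.2222 F [ 0.1  1.1 -0.6]
linear total (full scales) [ 3.08  6.99 -4.05] rot (fractions) [ 0.0327  0.0012 -0.0182]
```

Call:
play_rows([
  {"claw": 1, "linear": [0, 0.8, -0.5], "rotation": [0.033, 0.001, -0.018]},
  {"claw": 1, "linear": [0, 0.9, -0.5], "rotation": [0, 0, 0]},
  {"claw": 1, "linear": [0, 0.9, -0.5], "rotation": [0, 0, 0]},
  {"claw": 1, "linear": [0, 0.9, -0.5], "rotation": [0, 0, 0]},
  {"claw": 1, "linear": [0, 0.9, -0.5], "rotation": [0, 0, 0]},
  {"claw": 1, "linear": [0.5, 0.9, -0.5], "rotation": [0, 0, 0]},
  {"claw": 1, "linear": [1, 0.8, -0.5], "rotation": [0, 0, 0]},
  {"claw": 1, "linear": [1, 0.6, -0.4], "rotation": [0, 0, 0]},
  {"claw": 1, "linear": [0.5, 0.2, -0.2], "rotation": [0, 0, 0]},
  {"claw": 1, "linear": [0, 0, 0], "rotation": [0, 0, 0]},
])

```text
time: 4.37
position: [0.5345, -0.1628, 0.1421]
tool_rot: [-1.351, 1.101, 1.366]
ft_force: [-0.4, 0.2, -0.2]
grip_width: 0.007
```

```bash
python3 -c "
from h import *
goto(-.105,-.074,.03)"
```

```text
t 4.3667 at [-123.1  -64. ] 0.1421 F [-0.4  0.2 -0.2]
linear total (full scales) [ 4.48 -0.75 -0.42] rot (fractions) [-0.0157  0.0058 -0.0017]
```

Call:
play_rows([
  {"claw": 1, "linear": [0.5, -0.75, -0.4], "rotation": [-0.016, 0.006, -0.002]},
  {"claw": 1, "linear": [0.8, 0, 0], "rotation": [0, 0, 0]},
  {"claw": 1, "linear": [0.8, 0, 0], "rotation": [0, 0, 0]},
  {"claw": 1, "linear": [0.8, 0, 0], "rotation": [0, 0, 0]},
  {"claw": 1, "linear": [0.8, 0, 0], "rotation": [0, 0, 0]},
  {"claw": 1, "linear": [0.5, 0, 0], "rotation": [0, 0, 0]},
  {"claw": 1, "linear": [0, 0, 0], "rotation": [0, 0, 0]},
])

```text
time: 4.95
position: [0.5569, -0.1636, 0.0391]
tool_rot: [-1.372, 1.084, 1.367]
ft_force: [0.2, -0.1, -0.5]
grip_width: 0.004
```

```bash
python3 - <<'E'
from h import *
goto(-.105,-.074,.004)
im=get_image("scene");cv2.imwrite("pics/s2.png",cv2.resize(im[120:290,180:430],None,fx=3,fy=3))
E
```

```text
t 4.95 at [-101.4  -69.9] 0.0391 F [ 0.2 -0.1 -0.5]
linear total (full scales) [ 1.4   0.16 -0.17] rot (fractions) [-0.0045  0.0028  0.0063]
```

View pics/s2.png

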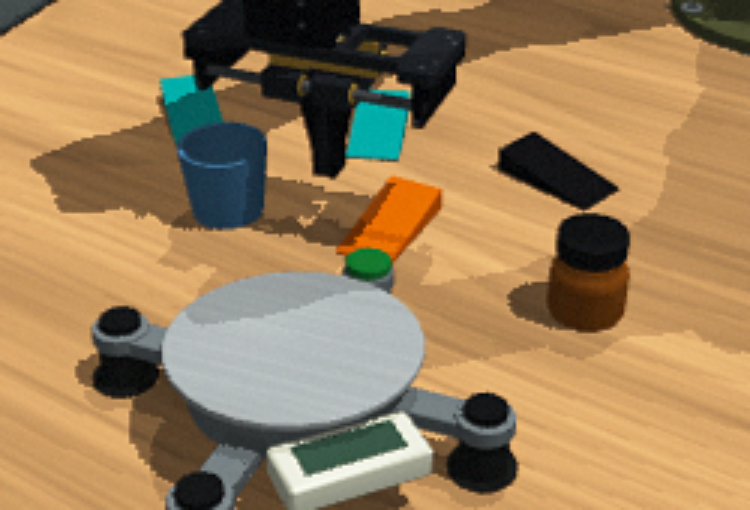

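The gripper is beside the wedge on the cup side. The tip is at crop (325,170), the orange wedge at (395,215), and both cup and jar are clear.

Call:
play_rows([
  {"claw": 1, "linear": [0.7, 0.16, -0.17], "rotation": [-0.005, 0.003, 0.006]},
  {"claw": 1, "linear": [0.5, 0, 0], "rotation": [0, 0, 0]},
  {"claw": 1, "linear": [0.2, 0, 0], "rotation": [0, 0, 0]},
  {"claw": 1, "linear": [0, 0, 0], "rotation": [0, 0, 0]},
])

```text
time: 5.33
position: [0.5592, -0.168, 0.0091]
tool_rot: [-1.383, 1.084, 1.369]
ft_force: [-0.4, 0.5, -0.4]
grip_width: 0.007
```

```bash
python3 -c "
from h import *
goto(-.105,-.037,.003)"
```

```text
t 5.3333 at [-100.2  -74.7] 0.0091 F [-0.4  0.5 -0.4]
linear total (full scales) [0.24 0.19 1.51] rot (fractions) [ 0.0006 -0.0014  0.0062]
```

Call:
play_rows([
  {"claw": 1, "linear": [0.24, 0.2, 0], "rotation": [0, 0, 0.006]},
  {"claw": 1, "linear": [0, 0, 0.25], "rotation": [0, 0, 0]},
  {"claw": 1, "linear": [0, 0, 0.25], "rotation": [0, 0, 0]},
  {"claw": 1, "linear": [0, 0, 0.25], "rotation": [0, 0, 0]},
  {"claw": 1, "linear": [0, 0, 0.25], "rotation": [0, 0, 0]},
  {"claw": 1, "linear": [0, 0, 0.2], "rotation": [0, 0, 0]},
  {"claw": 1, "linear": [0, 0, 0], "rotation": [0, 0, 0]},
])

```text
time: 5.92
position: [0.5487, -0.1364, 0.0058]
tool_rot: [-1.381, 1.089, 1.373]
ft_force: [-0.3, 0.3, -0.3]
grip_width: 0.008
```

```bash
cat > look.py <<'E'
from h import *
import sys
# wedge thin-edge/side info from scene: orange contour corners, rays at z of thin edge and base
for n in sys.argv[1:]:
    im=get_image(n);C=cam(n);m=mask(im,'orange')
    m[:140]=0;m[:,:200]=0;m[:,450:]=0
    if n=="scene": m[:,360:]=0
    b=blob(m);cv2.imwrite(f"pics/{n}_l.png",im)
    for p in cv2.approxPolyDP(b,2,True)[:,0]: print(n,p,"z0",sc(ray(C,p,0)),"z18",sc(ray(C,p,.018)))
E
python3 - <<'E'
from h import *
goto(-.105,-.037,.003)
E
python3 look.py scene side
```

```text
t 5.9167 at [-103.2  -41.6] 0.0058 F [-0.3  0.3 -0.3]
linear total (full scales) [0.11 0.07 0.18] rot (fractions) [ 0.0004 -0.0017  0.0029]
scene [312 179] z0 [-165.2  -38.5] z18 [-137.8  -28.3]
scene [302 195] z0 [-92.3 -35.8] z18 [-67.4 -25.7]
scene [309 188] z0 [-125.2  -31.2] z18 [-99.2 -21.2]
scene [315 188] z0 [-130.  -18.] z18 [-103.8   -8.5]
scene [316 192] z0 [-114.8  -10. ] z18 [-89.2  -0.8]
scene [324 194] z0 [-113.3   10. ] z18 [-87.6  18.6]
scene [322 198] z0 [-96.3  11.1] z18 [-71.3  19.6]
scene [313 197] z0 [-93.2  -9.4] z18 [-68.3  -0.2]
scene [321 200] z0 [-88.   11.6] z18 [-63.3  20.1]
scene [318 203] z0 [-74.7   9.2] z18 [-50.4  17.8]
scene [308 202] z0 [-70.8 -13. ] z18 [-46.6  -3.7]
scene [314 209] z0 [-50.3   8.7] z18 [-26.9  17.3]
scene [329 189] z0 [-137.1   14.2] z18 [-110.7   22.6]
scene [326 188] z0 [-138.8    6.2] z18 [-112.3   14.9]
scene [329 183] z0 [-162.     5.9] z18 [-134.7   14.6]
side [339 204] z0 [-65.7 -39.4] z18 [-70.4 -15.3]
side [334 204] z0 [-53.8 -35.6] z18 [-58.9 -11.6]
side [330 214] z0 [-54.5   6.7] z18 [-59.5  29.3]
side [334 215] z0 [-64.6   7.5] z18 [-69.3  30.1]
side [334 209] z0 [-58.8 -15.6] z18 [-63.7   7.8]
```

Call:
play_rows([
  {"claw": 1, "linear": [0.05, 0, 0.2], "rotation": [0, -0.002, 0]},
  {"claw": 1, "linear": [0, 0, 0.2], "rotation": [0, 0, 0]},
  {"claw": 1, "linear": [0, 0, 0.1], "rotation": [0, 0, 0]},
  {"claw": 1, "linear": [0, 0, 0], "rotation": [0, 0, 0]},
])

```text
time: 6.35
position: [0.5464, -0.126, 0.0051]
tool_rot: [-1.379, 1.089, 1.37]
ft_force: [-0.3, -0.9, -0.1]
grip_width: 0.004
```

```bash
python3 - <<'E'
from h import *
goto(-.105,-.030,.003)
st=get_state();im=get_image("side");w=get_image("wrist");cv2.imwrite("pics/w3raw.png",w);np.save("w3.npy",np.r_[st['position'],st['tool_rot']])
a=cv2.resize(im[150:250,280:400],(480,400),interpolation=cv2.INTER_CUBIC)
b=cv2.resize(w[60:260,180:340],(320,400))
cv2.imwrite("pics/v3.png",np.hstack([a,b]))
E
python3 look.py side
```

```text
t 6.35 at [-103.1  -30.9] 0.0051 F [-0.3 -0.9 -0.1]
linear total (full scales) [0.08 0.08 0.04] rot (fractions) [-0.0012 -0.0012  0.0037]
side [338 207] z0 [-66.2 -26.5] z18 [-70.9  -2.8]
side [332 208] z0 [-53.1 -18. ] z18 [-58.3   5.4]
side [329 217] z0 [-55.1  18.6] z18 [-60.1  40.8]
side [334 218] z0 [-67.4  18.7] z18 [-72.   40.9]
side [334 211] z0 [-60.8  -7.8] z18 [-65.6  15.3]
```

View pics/v3.png

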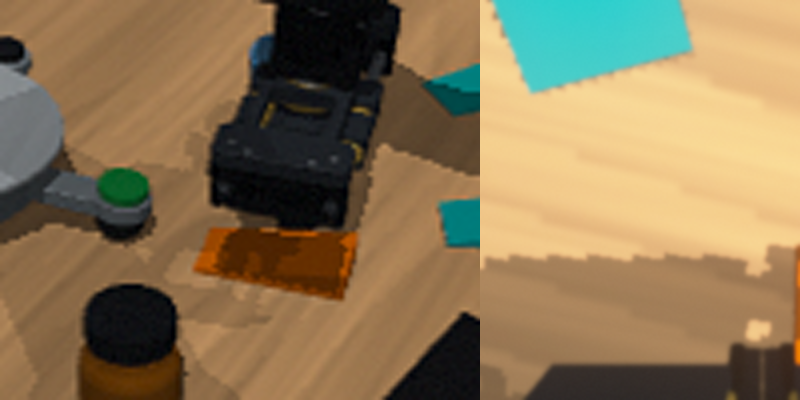

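The side crop shows the thin edge between crop (195,272) and (212,230), facing the foot at (123,228). The wrist crop shows the wedge's left side edge just right of the finger.

```bash
python3 - <<'E'
from h import *
C=cam("side")
for p in((328.8,218),(365.75,225),(333,207.5)): print("side",p,sc(ray(C,p,0)))
a=np.load("w3.npy");C=cam("wrist",dict(position=a[:3],tool_rot=a[3:]))
im=cv2.imread("pics/w3raw.png");h=cv2.cvtColor(im,cv2.COLOR_BGR2HSV)
m=cv2.inRange(h,(3,215,40),(18,255,255));m[240:]=0
b=blob(m);print(cv2.contourArea(b))
for p in cv2.approxPolyDP(b,3,True)[:,0]: print(p,"z0",sc(ray(C,p,0)),"z18",sc(ray(C,p,.018)),"z12",sc(ray(C,p,.012)))
E
```

```text
side (328.8, 218) [-55.6  22.4]
side (365.75, 225) [-143.9   21.7]
side (333, 207.5) [-55.  -20.8]
3510.0
[339 191] z0 [-137.6  -20.8] z18 [-142.4  -21.9] z12 [-140.8  -21.5]
[337 239] z0 [-108.1  -21.6] z18 [-116.   -22.5] z12 [-113.4  -22.2]
[415 238] z0 [-108.7   24.8] z18 [-116.6   18.8] z12 [-114.    20.8]
[417 222] z0 [-118.9   25.1] z18 [-125.6   19.1] z12 [-123.4   21.1]
[411 217] z0 [-122.    21.3] z18 [-128.4   15.7] z12 [-126.2   17.6]
[414 216] z0 [-122.6   23. ] z18 [-128.9   17.2] z12 [-126.8   19.1]
[410 212] z0 [-125.    20.5] z18 [-131.1   15. ] z12 [-129.1   16.8]
[408 216] z0 [-122.6   19.5] z18 [-128.9   14.1] z12 [-126.8   15.9]
[407 207] z0 [-128.1   18.5] z18 [-133.8   13.2] z12 [-131.9   15. ]
[405 213] z0 [-124.4   17.6] z18 [-130.6   12.4] z12 [-128.5   14.2]
[405 206] z0 [-128.7   17.3] z18 [-134.4   12.1] z12 [-132.5   13.9]
[394 205] z0 [-129.3   10.9] z18 [-134.9    6.5] z12 [-133.    8.]
[390 199] z0 [-132.9    8.4] z18 [-138.1    4.2] z12 [-136.4    5.6]
[397 202] z0 [-131.1   12.5] z18 [-136.5    7.9] z12 [-134.7    9.4]
[405 195] z0 [-135.3   16.8] z18 [-140.2   11.7] z12 [-138.6   13.4]
[419 198] z0 [-133.5   24.9] z18 [-138.6   18.9] z12 [-136.9   20.9]
[422 190] z0 [-138.2   26.2] z18 [-142.8   20.1] z12 [-141.3   22.1]
```

The wedge is aligned: sides at ±22 mm, heading within 1°, back at about -143 mm and thin edge at -55 mm. Now the hand goes round behind it.

Call:
play_rows([
  {"claw": 1, "linear": [0, 0, -0.4], "rotation": [0, 0, 0.004]},
  {"claw": 1, "linear": [-0.8, 0, 0], "rotation": [0, 0, 0]},
  {"claw": 1, "linear": [-0.8, 0, 0], "rotation": [0, 0, 0]},
  {"claw": 1, "linear": [0, 0.8, 0.4], "rotation": [0, 0, 0]},
  {"claw": 1, "linear": [0, 0.8, 0.4], "rotation": [0, 0, 0]},
  {"claw": 1, "linear": [0, 0.8, 0.4], "rotation": [0, 0, 0]},
  {"claw": 1, "linear": [0, 0.4, 0.4], "rotation": [0, 0, 0]},
  {"claw": 1, "linear": [0, 0, 0], "rotation": [0, 0, 0]},
])

```text
time: 7.17
position: [0.4702, -0.1202, 0.0466]
tool_rot: [-1.375, 1.103, 1.371]
ft_force: [0.1, 0.1, -0.9]
grip_width: 0.006
```

```bash
python3 -c "
from h import *
goto(-.172,0,.005)"
```

```text
t 7.1667 at [-175.9   -7.8] 0.0466 F [ 0.1  0.1 -0.9]
linear total (full scales) [ 1.66 -0.16  0.33] rot (fractions) [-0.0047 -0.004  -0.0024]
```

Call:
play_rows([
  {"claw": 1, "linear": [0.5, -0.1, 0.33], "rotation": [-0.005, -0.004, -0.002]},
  {"claw": 1, "linear": [0.6, 0, 0], "rotation": [0, 0, 0]},
  {"claw": 1, "linear": [0.4, 0, 0], "rotation": [0, 0, 0]},
  {"claw": 1, "linear": [0.1, 0, 0], "rotation": [0, 0, 0]},
  {"claw": 1, "linear": [0, 0, 0], "rotation": [0, 0, 0]},
])

```text
time: 7.58
position: [0.4751, -0.1155, 0.0069]
tool_rot: [-1.38, 1.09, 1.371]
ft_force: [0.8, 0.8, -0.0]
grip_width: 0.008
```

```bash
python3 -c "
from h import *
goto(-.115,0,.005)"
```

```text
t 7.5833 at [-170.1   -4.3] 0.0069 F [ 0.8  0.8 -0. ]
linear total (full scales) [ 0.09 -2.2   0.18] rot (fractions) [-0.0011 -0.0017  0.0031]
```

Call:
play_rows([
  {"claw": 1, "linear": [0.05, -0.1, 0.18], "rotation": [0, -0.002, 0.003]},
  {"claw": 1, "linear": [0, -0.3, 0], "rotation": [0, 0, 0]},
  {"claw": 1, "linear": [0, -0.3, 0], "rotation": [0, 0, 0]},
  {"claw": 1, "linear": [0, -0.3, 0], "rotation": [0, 0, 0]},
  {"claw": 1, "linear": [0, -0.3, 0], "rotation": [0, 0, 0]},
  {"claw": 1, "linear": [0, -0.3, 0], "rotation": [0, 0, 0]},
  {"claw": 1, "linear": [0, -0.3, 0], "rotation": [0, 0, 0]},
  {"claw": 1, "linear": [0, -0.2, 0], "rotation": [0, 0, 0]},
  {"claw": 1, "linear": [0, 0, 0], "rotation": [0, 0, 0]},
])

```text
time: 8.33
position: [0.534, -0.0982, 0.0072]
tool_rot: [-1.378, 1.091, 1.374]
ft_force: [0.2, -0.6, 0.1]
grip_width: 0.009
```

```bash
python3 - <<'E'
from h import *
goto(-.075,0,.005)
im=get_image("side");sn=get_image("scene")
C=cam("side");print("foot expected px",proj(C,[*FOOT,0]))
a=cv2.resize(im[160:240,280:390],(550,400),interpolation=cv2.INTER_CUBIC)
cv2.imwrite("pics/v4.png",a)
E
python3 look.py side
```

```text
t 8.3333 at [-108.8   -1. ] 0.0072 F [ 0.2 -0.6  0.1]
linear total (full scales) [ 0.09 -1.35  0.04] rot (fractions) [-0.0006 -0.0008  0.0014]
foot expected px [309.13380759 208.24870798]
side [311 214] z0 [-11.   20.5] z18 [-17.5  42.7]
side [331 214] z0 [-56.7   5.9] z18 [-61.7  28.6]
side [334 216] z0 [-65.5  11.3] z18 [-70.2  33.7]
side [331 218] z0 [-60.6  20.9] z18 [-65.4  43. ]
side [334 218] z0 [-67.4  18.7] z18 [-72.   40.9]
side [338 211] z0 [-70.  -10.7] z18 [-74.6  12.5]
side [331 209] z0 [-51.8 -13.4] z18 [-57.    9.9]
side [330 204] z0 [-44.3 -32.6] z18 [-49.7  -8.7]
side [319 204] z0 [-18.2 -24.2] z18 [-24.5  -0.6]
```

View pics/v4.png

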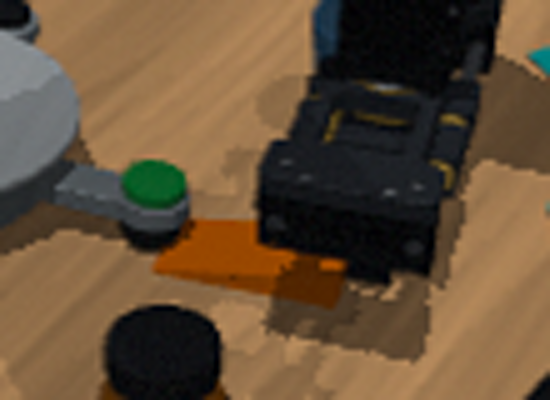

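The wedge's thin edge is at the foot (crop (155,268), foot at (150,235)) and well centred. I'll push on in short steps and watch the force.

Call:
play_rows([
  {"claw": 1, "linear": [0.08, -0.2, 0.04], "rotation": [0, 0, 0]},
  {"claw": 1, "linear": [0, -0.2, 0], "rotation": [0, 0, 0]},
  {"claw": 1, "linear": [0, -0.2, 0], "rotation": [0, 0, 0]},
  {"claw": 1, "linear": [0, -0.2, 0], "rotation": [0, 0, 0]},
  {"claw": 1, "linear": [0, -0.2, 0], "rotation": [0, 0, 0]},
])

```text
time: 8.9
position: [0.5348, -0.098, 0.0023]
tool_rot: [-1.346, 1.122, 1.405]
ft_force: [-11.4, -2.4, 10.5]
grip_width: 0.004
```

```bash
python3 -c "
from h import *
goto(-.0645,0,.005)"
```

```text
t 8.9 at [-108.    -0.9] 0.0023 F [-11.4  -2.4  10.5]
linear total (full scales) [-0.18 -1.73  0.05] rot (fractions) [-0.0056  0.0071 -0.0257]
```

Call:
play_rows([
  {"claw": 1, "linear": [-0.3, 0.1, 0], "rotation": [-0.006, 0.007, -0.026]},
  {"claw": 1, "linear": [0, 0, 0], "rotation": [0, 0, 0]},
  {"claw": 1, "linear": [0, 0, 0], "rotation": [0, 0, 0]},
])

```text
time: 9.15
position: [0.5305, -0.0992, 0.0088]
tool_rot: [-1.374, 1.094, 1.379]
ft_force: [-0.7, 0.5, 0.2]
grip_width: 0.006
```

```bash
python3 -c "
from h import *
goto(-.0645,0,.008)"
```

```text
t 9.15 at [-112.4   -1.1] 0.0088 F [-0.7  0.5  0.2]
linear total (full scales) [ 0.03 -1.92  0.05] rot (fractions) [-0.0008  0.0007 -0.002 ]
```

Call:
play_rows([
  {"claw": 1, "linear": [0, -0.2, 0.05], "rotation": [0, 0, 0]},
  {"claw": 1, "linear": [-0.02, -0.3, 0], "rotation": [0, 0, 0]},
  {"claw": 1, "linear": [-0.05, -0.3, 0], "rotation": [0, 0, -0.005]},
  {"claw": 1, "linear": [-0.05, -0.3, 0], "rotation": [0, 0, -0.005]},
])

```text
time: 9.48
position: [0.5514, -0.0922, 0.0094]
tool_rot: [-1.369, 1.092, 1.38]
ft_force: [-4.7, -0.9, 0.1]
grip_width: 0.002
```

```bash
python3 -c "
from h import *
goto(-.0645,0,.008)"
```

```text
t 9.4833 at [-90.5   0.9] 0.0094 F [-4.7 -0.9  0.1]
linear total (full scales) [ 0.05 -1.04 -0.03] rot (fractions) [-0.0019  0.0035 -0.0019]
```

Call:
play_rows([
  {"claw": 1, "linear": [0, -0.3, -0.02], "rotation": [-0.002, 0.003, -0.002]},
  {"claw": 1, "linear": [0, -0.3, 0], "rotation": [0, 0, -0.003]},
  {"claw": 1, "linear": [0, -0.25, 0], "rotation": [0, 0, -0.003]},
])

```text
time: 9.73
position: [0.5691, -0.0887, 0.0082]
tool_rot: [-1.374, 1.091, 1.38]
ft_force: [-10.1, -2.4, 8.4]
grip_width: 0.005
```

```bash
python3 - <<'E'
from h import *
goto(-.0645,0,.008)
im=get_image("side");C=cam("side");b=blob(mask(im,'green')[:,:450]);M=cv2.moments(b);c=(M['m10']/M['m00'],M['m01']/M['m00']);print("green px",c)
for z in(.040,.048): print(z,proj(C,[.6371,-.0732,z]))
E
```

```text
t 9.7333 at [-72.4   0.2] 0.0082 F [-10.1  -2.4   8.4]
linear total (full scales) [ 0.01 -0.32 -0.01] rot (fractions) [ 0.0004  0.0016 -0.0014]
green px (308.6793893129771, 193.87277353689566)
0.04 [310.38958129 195.00671809]
0.048 [310.42518672 192.24020386]
```

Call:
play_rows([
  {"claw": 1, "linear": [-0.02, -0.3, 0], "rotation": [0, 0, -0.003]},
  {"claw": 1, "linear": [-0.02, -0.3, 0], "rotation": [0, 0, -0.003]},
])

```text
time: 9.95
position: [0.5765, -0.0872, 0.0079]
tool_rot: [-1.368, 1.097, 1.389]
ft_force: [-29.5, -5.1, 24.6]
grip_width: 0.004
```

```bash
cat > chk.py <<'E'
from h import *
goto(-.0645,0,.008)
def g(n,x0,x1,y0):
    m=mask(get_image(n),'green');m[:y0]=0;m[:,:x0]=0;m[:,x1:]=0
    M=cv2.moments(blob(m));return np.round([M['m10']/M['m00'],M['m01']/M['m00'],M['m00']],2)
print("green side",g("side",250,450,140),"scene",g("scene",200,420,140))
E
python3 chk.py
```

```text
t 9.95 at [-64.9   0. ] 0.0079 F [-29.5  -5.1  24.6]
linear total (full scales) [-0.   -0.01 -0.  ] rot (fractions) [ 0.0003  0.0039 -0.0073]
green side [306.66 193.33  39.5 ] scene [301.8  205.07 122.  ]
```

The TCP is at -64.9 mm, as predicted, with 29 N, so the wedge is jammed. I'll back off and look.

Call:
play_rows([
  {"claw": 1, "linear": [0, 0.3, 0], "rotation": [0, 0, 0]},
  {"claw": 1, "linear": [0, 0.6, 0], "rotation": [0, 0, -0.005]},
  {"claw": 1, "linear": [-0.4, 0.6, 0], "rotation": [0, 0, 0]},
  {"claw": 1, "linear": [-1, 0.5, 0], "rotation": [0, 0, 0]},
  {"claw": 1, "linear": [-1, 0, 0], "rotation": [0, 0, 0]},
  {"claw": 1, "linear": [-1, 0, 0], "rotation": [0, 0, 0]},
  {"claw": 1, "linear": [-0.5, 0, 0], "rotation": [0, 0, 0]},
  {"claw": 1, "linear": [0, 0, 0], "rotation": [0, 0, 0]},
])

```text
time: 10.72
position: [0.5365, -0.0961, 0.1101]
tool_rot: [-1.381, 1.08, 1.374]
ft_force: [1.3, -0.1, 0.0]
grip_width: 0.004
```

```bash
python3 chk.py; python3 look.py side; python3 - <<'E'
from h import *
a=cv2.imread("pics/side_l.png");s=get_image("scene")
cv2.imwrite("pics/v5.png",np.hstack([cv2.resize(a[160:240,290:370],(400,400),interpolation=cv2.INTER_CUBIC),cv2.resize(s[160:240,265:345],(400,400),interpolation=cv2.INTER_CUBIC)]))
E
```

```text
t 10.7167 at [-105.9    0.5] 0.1101 F [ 1.3 -0.1  0. ]
linear total (full scales) [ 4.1  -1.62 -0.04] rot (fractions) [0.0023 0.0013 0.0063]
green side [309.28 193.45  83.  ] scene [301.83 205.09 119.5 ]
side [332 202] z0 [-47.  -42.3] z18 [-52.3 -18.1]
side [318 201] z0 [-12.3 -35.7] z18 [-18.8 -11.7]
side [309 209] z0 [-0.6  3. ] z18 [-7.4 25.7]
side [297 205] z0 [32.5 -3.6] z18 [24.6 19.3]
side [293 210] z0 [35.2 18.7] z18 [27.2 40.9]
side [328 212] z0 [-47.9   0.5] z18 [-53.2  23.3]
```

View pics/v5.png

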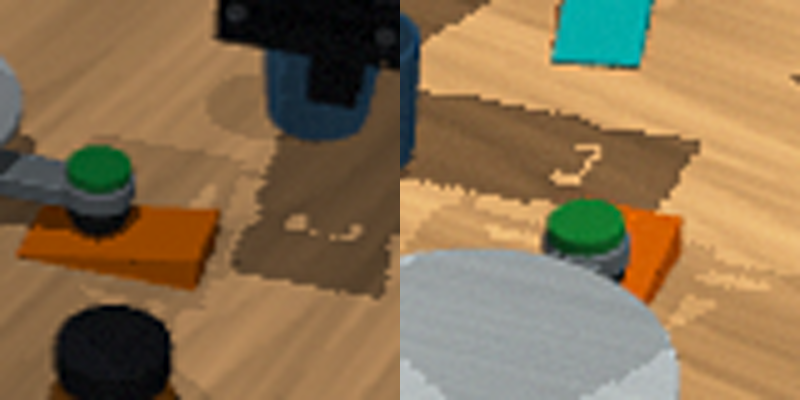

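The wedge is under the foot: its thin edge is at +35 mm, it is centred, and the cap rose about 8 mm. The cup and jar look untouched. Now the fingertip press on the cap.

Call:
play_rows([
  {"claw": 1, "linear": [0, -0.9, 0], "rotation": [0.002, 0.001, 0.006]},
  {"claw": 1, "linear": [0, -0.9, 0], "rotation": [0, 0, 0]},
  {"claw": 1, "linear": [0, -0.9, 0], "rotation": [0, 0, 0]},
  {"claw": 1, "linear": [0, -0.9, 0], "rotation": [0, 0, 0]},
  {"claw": 1, "linear": [0.6, -0.5, 0], "rotation": [0, 0, 0]},
  {"claw": 1, "linear": [0.6, 0, 0], "rotation": [0, 0, 0]},
  {"claw": 1, "linear": [0.2, 0, 0], "rotation": [0, 0, 0]},
  {"claw": 1, "linear": [0, 0, 0], "rotation": [0, 0, 0]},
])

```text
time: 11.58
position: [0.6292, -0.0701, 0.0524]
tool_rot: [-1.36, 1.111, 1.401]
ft_force: [0.3, 0.0, -0.2]
grip_width: 0.008
```

```bash
python3 -c "
from h import *
goto(0,0,.048)"
```

```text
t 11.5833 at [-9.7  4.6] 0.0524 F [ 0.3  0.  -0.2]
linear total (full scales) [ 0.16 -0.39 -0.19] rot (fractions) [-0.0002  0.0043 -0.0184]
```

Call:
play_rows([
  {"claw": 1, "linear": [-0.2, -0.39, -0.19], "rotation": [0, 0.004, -0.018]},
  {"claw": 1, "linear": [0, 0, 0], "rotation": [0, 0, 0]},
])

```text
time: 11.75
position: [0.639, -0.0731, 0.0553]
tool_rot: [-1.375, 1.094, 1.378]
ft_force: [0.2, -0.8, 0.6]
grip_width: 0.004
```

```bash
python3 -c "
from h import *
goto(0,0,.048)"
```

```text
t 11.75 at [-0.9 -0.5] 0.0553 F [ 0.2 -0.8  0.6]
linear total (full scales) [ 0.29 -0.03  0.02] rot (fractions) [-0.0006  0.0001 -0.0016]
```

Call:
play_rows([
  {"claw": 1, "linear": [0.2, 0, 0], "rotation": [0, 0, 0]},
  {"claw": 1, "linear": [0.1, 0, 0], "rotation": [0, 0, 0]},
  {"claw": 1, "linear": [0.1, 0, 0], "rotation": [0, 0, 0]},
  {"claw": 1, "linear": [0.1, 0, 0], "rotation": [0, 0, 0]},
])

```text
time: 12.08
position: [0.6399, -0.074, 0.0484]
tool_rot: [-1.374, 1.089, 1.374]
ft_force: [-7.8, 1.9, 17.8]
grip_width: 0.005
```

Call:
play_rows([
  {"claw": 1, "linear": [0.1, 0, 0], "rotation": [0, 0, 0]},
  {"claw": 1, "linear": [0.1, 0, 0], "rotation": [0, 0, 0]},
  {"claw": 1, "linear": [0.1, 0, 0], "rotation": [0, 0, 0]},
  {"claw": 1, "linear": [0.1, 0, 0], "rotation": [0, 0, 0]},
])

```text
time: 12.42
position: [0.6399, -0.0739, 0.0485]
tool_rot: [-1.37, 1.084, 1.374]
ft_force: [-4.1, 1.3, 12.3]
grip_width: 0.006
```

```bash
python3 chk.py
```

```text
t 12.4167 at [-0.2 -1.5] 0.0485 F [-4.1  1.3 12.3]
linear total (full scales) [1.61 2.58 0.04] rot (fractions) [-0.0022  0.0049  0.0036]
green side [311.82 195.37  19.  ] scene [303.05 206.95  63.  ]
```

Call:
play_rows([
  {"claw": 1, "linear": [-0.3, 0, 0], "rotation": [0, 0, 0]},
  {"claw": 1, "linear": [-0.6, 0, 0], "rotation": [0, 0, 0]},
  {"claw": 1, "linear": [-1, 0, 0], "rotation": [0, 0, 0]},
  {"claw": 1, "linear": [-1, 0, 0], "rotation": [0, 0, 0]},
  {"claw": 1, "linear": [-1, 0.5, 0], "rotation": [0, 0, 0]},
  {"claw": 1, "linear": [-1, 1, 0], "rotation": [0, 0, 0]},
  {"claw": 1, "linear": [-1, 1, 0], "rotation": [0, 0, 0]},
  {"claw": 1, "linear": [-0.5, 1, 0], "rotation": [0, 0, 0]},
  {"claw": 1, "linear": [0, 0.5, 0], "rotation": [0, 0, 0]},
  {"claw": 1, "linear": [0, 0, 0], "rotation": [0, 0, 0]},
])

```text
time: 13.35
position: [0.5391, -0.1003, 0.2207]
tool_rot: [-1.372, 1.077, 1.367]
ft_force: [0.2, 0.3, 0.7]
grip_width: 0.004
```

```bash
python3 chk.py; python3 look.py side; python3 - <<'E'
from h import *
for n in("scene","side"):
    im=get_image(n);C=cam(n)
    for col,z in(("blue",.03),("amber",.03)):
        m=mask(im,col);m[:140]=0
        if n=="scene": m[:,:200]=0;m[:,420:]=0
        else: m[:,450:]=0
        M=cv2.moments(blob(m));print(n,col,round(M['m10']/M['m00'],1),round(M['m01']/M['m00'],1))
    cv2.imwrite(f"pics/{n}_end.png",im[130:290,190:430])
cv2.imwrite("pics/end.png",np.hstack([cv2.resize(cv2.imread(f"pics/{n}_end.png"),(400,267)) for n in("scene","side")]))
E
```

```text
t 13.35 at [-104.4   -4.2] 0.2207 F [0.2 0.3 0.7]
linear total (full scales) [ 8.53 -1.47  0.11] rot (fractions) [-0.0034  0.0052  0.0095]
green side [309.34 193.42  84.  ] scene [301.94 205.05 117.5 ]
side [333 202] z0 [-49.4 -43.1] z18 [-54.6 -18.8]
side [318 201] z0 [-12.3 -35.7] z18 [-18.8 -11.7]
side [309 209] z0 [-0.6  3. ] z18 [-7.4 25.7]
side [297 205] z0 [32.5 -3.6] z18 [24.6 19.3]
side [293 210] z0 [35.2 18.7] z18 [27.2 40.9]
side [328 212] z0 [-47.9   0.5] z18 [-53.2  23.3]
scene blue 254.4 177.3
scene amber 374.1 218.8
side blue 354.2 171.7
side amber 312.1 248.3
```

View pics/end.png

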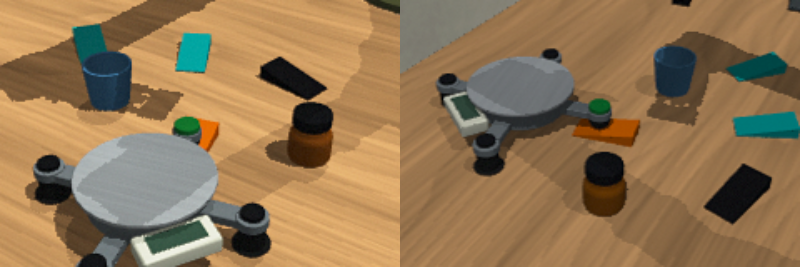

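The wedge is still in place under the cap (scene crop (205,133), side crop (607,130)). The cap stayed at its raised height after the press, the cup and jar are where they were, and the hand is clear. I'm handing in.

```bash
python3 -c "
from bench import *
print(close_job())"
```

```text
the job is handed in; nothing more can be done
None
```

I nudged the orange wedge into line with the short foot from the side. Then I pushed it from behind, thin edge first, until it jammed with its thin edge about 35 mm past the foot. I pressed the green cap with the closed fingertips and took the hand away; the job was handed in at about 13.5 s of the 54 s.

- **Level:** The cap rose by about 8 mm in the side view, as it should when the scale stands level. It was at the same height, within 0.1 pixel, before and after the press.
- **Press:** The fingertip met the cap at 48.5 mm, against 48 mm when level. It did not go down over a third of a second under 12–18 N. The camera reading of the cap during the press was no use because the fingers hid most of it.
- **Bystanders:** The cup and jar images are unchanged to about 0.2 pixel.
- **What went wrong on the way:** The first push stalled because the fingertip was dragging on the bench at 10 N; I raised it a few millimetres and went on. The last push reached 29 N along the bench and 25 N upward on the fingertip, more than the 3–10 N expected, because the wedge was already jammed. I backed off at once.

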